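# Set a marked board in a sawing jig for its first cut

## Task

Set the plywood board up for its first saw cut: push it against the fence of the sawing jig and along the fence, out over the right-hand side of the worktop, until the pencil line nearest its leading end stands about a centimetre beyond the outer edge of the jig. Then push the wooden cam lever round as far as it will go, so that the cam jams the board against the fence and it stays as set. Use the fingertips only to push: never take the board or the lever between the fingers, never lift the board, and leave the tools lying round about where they are.

Things in the scene. Friction and masses are not known exactly. Their poses are not given: they have to be found in the camera images.
- saw_jig: Sawing jig screwed to the worktop at its right edge and standing out past it by 1 to 5 cm; somewhere else and a few degrees turned each run. Grey base board 12 mm thick; red-brown fence (34 mm thick, 36 mm high above the base) along its far side. Origin at worktop height, below the fence's near (working) face, at the base's outer edge. x to the fence, y left along it. Base x -118 to +40, y 0 to 256 mm; fence y 1 to 253.
- saw_edge (a point): Outer (right-hand) edge of the jig's base, at the base's upper face (12 mm above the worktop), 32.5 mm before the fence: half the board's width, so the middle of the board passes over it. The edge runs square to the fence.
- board: Loose light plywood board, 65 mm wide (its x), 160 long (its y), 18 thick, 0.12 kg +-40 %. Origin at the centre of its underside; +y points to its marked, leading end, on the right. Three pencil lines cross its top 31, 60 and 89 mm from that end. It starts on the jig's base left of the cam, a little askew, its middle 15 to 26 mm farther off the fence than when it lies against it.
- pencil_line (a point): The pencil line nearest the marked (right-hand, leading) end of the board: mid-width on the top face, 31 mm from that end. With this line 10 mm outside the jig's outer edge the board hangs out by 41 mm.
- cam_lever: Dark wooden cam with lever, turning on an upright bolt. Origin on the axis, at the base's upper face (jig frame x -88.4, y 55 mm); x along the lever. Cam: disc of 18 mm radius, 6 mm off-centre, 19 mm high; open, it leaves the board 4 to 6 mm play. Lever: bar 13 mm wide, 2.5 to 20.5 mm above the base, with a round post (radius 10 mm, top at 26.5 mm) at its end, 82 mm from the axis.
- lever_end (a point): Centre of the round post at the end of the cam lever, 14.5 mm above the base's upper face, 82 mm from the pivot. Push here or on the bar just inside it.
- cam_swing (a joint): Angle of the cam lever: 0 open, the lever pointing to the robot's side (-x, 5 degrees towards the right); grows clockwise seen from above; stop at 1.66 rad, the lever then pointing left along the fence. Starts at 0 to 0.25. It takes about 2 N at its end; from about 1.2 rad the cam bears on the board and it takes more, up to about 8 N; it stays where it is left.
- pencil: Red pencil, 180 x 8 mm, lying on the worktop left of the sawing jig; to be left alone. Origin at the centre of its underside.
- tape_measure: Red and black tape measure, 35 x 80 x 68 mm; to be left alone. Origin at the centre of its underside.
- glue_bottle: Yellow glue bottle standing at the left, 44 x 62 x 208 mm; to be left alone. Origin at the centre of its underside.
- offcut_maple: Light maple block at the left, 45 x 130 x 32 mm; to be left alone. Origin at the centre of its underside.
- router_bit: Red router bit standing on its head with the grey shank up, 30 x 22 x 62 mm, between the sawing jig and the long pine fence; to be left alone. Origin at the centre of its underside.
Mind the look-alikes: they are no part of the job. What is shaped like the board but red is not meant.

How it is judged:
By the outcome, as a careful person would: the job done as asked, in the order asked, and still so for the second after the job is handed in, with the robot touching nothing.
It also fails if it takes over 58 s, if anything falls off the work surface, if the arm or the gripper's body presses on something with over 40 N, if the wrist force passes 120 N, or if a joint passes its speed limit or range.

## Robot

A 6-joint arm with a two-finger parallel gripper is mounted at the origin on a cart in front of the work surface, level with it; the furniture and walls round the work are solid. World frame = base frame: x ahead of the robot, y to its left, z up, the work surface at z = 0. Lengths are in m, angles in degrees, forces in N, time in s.
With the tool pointing down it reaches from about 0.4 to 0.825 m from the base axis. Payload 7 kg.
Tool frame: the origin (TCP) lies between the finger pads; the fingertips stand 25 mm ahead of it and the grasp point (between the pads) lies 6 mm ahead of it; z points along the fingers, y is the line along which they close (so a half turn about z gives the same grasp; the last joint's range is limited). The gripper opens to 88 mm and grips with 3 to 60 N. Pads are 19 mm wide; open, the fingers measure 130 mm over their backs; the gripper's body (78 mm by 193 mm) begins 47 mm behind the grasp point.
Start: joints at [79.647, 20.546, 0.682, 0, -70.136, -16.507], TCP at [0.305, 0.602, 0.252] pointing down, gripper open.
Joint ranges: [-176.03, 176.03], [-82.01, 121.73], [-58.28, 71.71], [-173.87, 95.51], [-174.79, -0.11], [-173.66, 173.66]. Speed limits (degrees/s): [136.94, 136.94, 172.46, 180, 180, 180].

## Interface

Orientations are given as [roll, pitch, yaw] about the fixed x, y, z axes, in that order (R = Rz(yaw) Ry(pitch) Rx(roll)).
In Python, from plant import r gives the robot as it stands.
- The arm moves only by the shell command python3 -m crank 'ROWS' [FORCE]. ROWS is JSON, a list of rows, each a list of 3 entries, a list of its own where there are three numbers: the turn, a rotation vector about the tool's x, y, z in degrees, then the shift along the tool's x, y, z in cm, then the closure, from -1 (fully open) to 1 (shut). In form: [[[wx, wy, wz], [dx, dy, dz], fingers], ...]. A call has 1 to 8 rows; each row shifts and turns the commanded pose from where the row before left it, along the tool's axes as they then stand; what a row does not reach is not made up. A row lasts 1/10 s, in which the tool goes at most 50 mm and 8.59 degrees, less where a joint would pass 70% of its speed; a pose out of reach is approached as far as the arm can. A call with a gripper value outside its range is refused whole. The fingers move at their own pace and stop on an object; FORCE is the grip in N (left out, the last holds). Time passes only in rows, so rows that do not move let the fingers close. It gives the time, the measured TCP pose, the force, the opening and the grip force at its end, in the units of the state.
- r.get_state(): the state, without advancing time (a new reading comes with each control period).
- r.capture(name): name is "side" or "top"; returns a dict with "color" (420x560x3 uint8, red, green, blue), "range_z" (420x560 float32, m along the optical axis (not along the pixel's ray), 0 where there is no reading), "intrinsics" (3x3 intrinsics, pixels), "world_from_camera" (4x4, takes a point from camera to world coordinates). Camera axes: x right, y down, z forward; pixel columns grow to the right and rows downward; lengths in m; the calibration is good to about 2 mm. A picture is of the moment at which its call begins.
- r.close_job(): hands the job in; it is judged then, once.
The state is a dict: "time_s": time; "joints": joint angles; "qd": joint speeds; "joint_torque": joint torques, N m; "tcp_pos": TCP position; "eef_rot": TCP orientation; "contact_force": force on the tool from outside, world axes, zero at the start; "moment": the same for the moment, N m; "gripper_width": finger opening in m; "gripper_force": force on a finger pad.
Only numpy, scipy, OpenCV 4.12 (cv2) and the standard library are available. Lean on these libraries where they do the work, as an engineer would, in place of code of your own. Each camera call takes 0.05 s, during which the arm holds its last target. There are 200 camera calls.

## Working session

There is one attempt and no reset: what is moved stays moved. The work goes in short steps, Python scripts to look and compute and a shell command to move; the robot and the scene stay as the last step left them, time stands still between calls to the robot, and variables do not carry over. Pictures are saved under pics/ and viewed, at most 11 in all, crops included, and the job is handed in when it is done.

```bash
mkdir -p pics; ls; python3 - <<'E'
from plant import r
import cv2,numpy as np
s=r.get_state();print({k:np.round(v,3).tolist() for k,v in s.items()})
for n in("top","side"):
    c=r.capture(n);np.savez(f"{n}0.npz",**c)
    cv2.imwrite(f"pics/{n}0.png",c["color"][:,:,::-1]);print(n,c["intrinsics"].round(1).tolist(),c["world_from_camera"].round(3).tolist())
E
```

```text
pics
{'time_s': 0.0, 'joints': [79.648, 20.593, 0.635, -0.02, -70.135, -16.506], 'qd': [0.004, 0.037, -0.087, -0.02, 0.03, 0.005], 'joint_torque': [0.001, -58.271, 29.304, 6.997, 0.007, -0.0], 'tcp_pos': [0.305, 0.602, 0.251], 'eef_rot': [179.905, -0.008, -26.864], 'contact_force': [-0.981, -0.092, -0.279], 'moment': [-0.064, -0.034, -0.021], 'gripper_force': 0.0, 'gripper_width': 0.088}
top [[447.2, 0.0, 280.2], [0.0, 447.2, 214.2], [0.0, 0.0, 1.0]] [[-0.027, -0.994, 0.102, 0.418], [-0.999, 0.024, -0.027, -0.015], [0.025, -0.102, -0.994, 1.325], [0.0, 0.0, 0.0, 1.0]]
side [[475.0, 0.0, 278.9], [0.0, 475.0, 207.9], [0.0, 0.0, 1.0]] [[0.989, -0.105, 0.106, 0.393], [-0.149, -0.666, 0.731, -0.946], [-0.006, -0.738, -0.674, 0.905], [0.0, 0.0, 0.0, 1.0]]
```

View pics/top0.png

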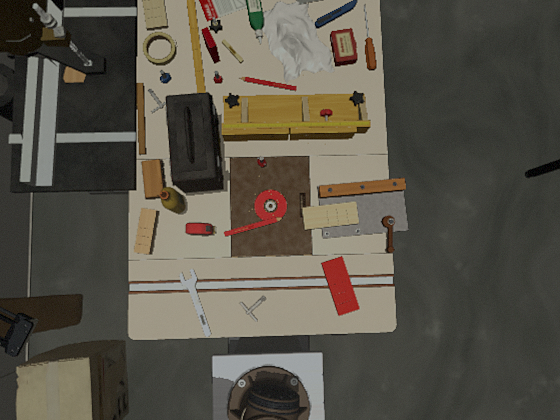

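View pics/side0.png

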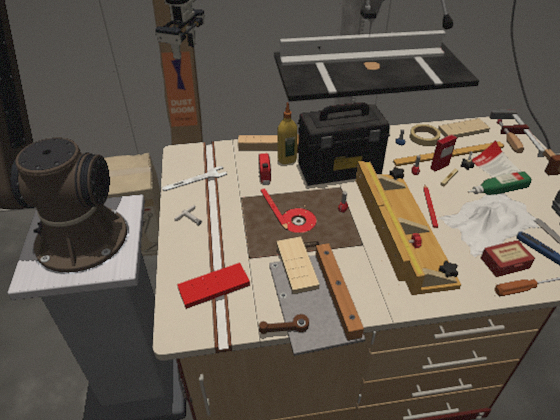

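Top view: the light board with pencil lines is at about (330,216). It lies on the grey jig base (363,212) below the red-brown fence (362,187). The cam is at (389,221) with its lever end at (389,248). Look-alikes are the red board (340,286), the maple offcut (146,231) and the pine fence (295,118). Only the light plywood piece on the jig has pencil lines and sits by the cam, so that is the one. I'll confirm it in an enlarged crop.

```bash
cat > h.py <<'E'
import numpy as np,cv2
def load(n): return dict(np.load(n))
def ray(c,uv,z):
    """pixels -> world points on plane z"""
    uv=np.atleast_2d(np.float64(uv));K=c["intrinsics"];T=c["world_from_camera"]
    d=np.c_[(uv-K[:2,2])/[K[0,0],K[1,1]],np.ones(len(uv))]@T[:3,:3].T
    o=T[:3,3];return o+d*((z-o[2])/d[:,2:])
def pts(c):
    v,u=np.mgrid[:420,:560];K=c["intrinsics"];T=c["world_from_camera"];z=c["range_z"]
    p=np.stack([(u-K[0,2])/K[0,0]*z,(v-K[1,2])/K[1,1]*z,z],-1)
    return p@T[:3,:3].T+T[:3,3]
def crop(c,u0,v0,u1,v1,k,name):
    cv2.imwrite(name,cv2.resize(c["color"][v0:v1,u0:u1,::-1],None,fx=k,fy=k,interpolation=cv2.INTER_CUBIC))
E
python3 - <<'E'
from h import *
c=load("top0.npz");s=load("side0.npz")
a=cv2.resize(c["color"][165:265,295:415],None,fx=6,fy=6,interpolation=cv2.INTER_CUBIC)
cv2.imwrite("pics/ctop.png",a[:,:,::-1])
crop(s,240,225,370,355,4.6,"pics/cside.png")
P=pts(c)
for n,(u,v) in dict(board=(330,216),base=(370,225),fence=(350,188),post=(389,248),cam=(389,221),worktop=(360,240)).items():print(n,P[v,u].round(4),c["color"][v,u])
E
```

```text
board [ 0.5418 -0.1958  0.0304] [161 149 112]
base [ 0.5136 -0.3152  0.0161] [115 113 107]
fence [ 0.6201 -0.2545  0.0488] [125  84  47]
post [ 0.4441 -0.3621  0.0382] [85 53 30]
cam [ 0.5227 -0.3674  0.0337] [41 45 47]
worktop [ 0.4708 -0.2866  0.0014] [161 154 136]
```

View pics/ctop.png

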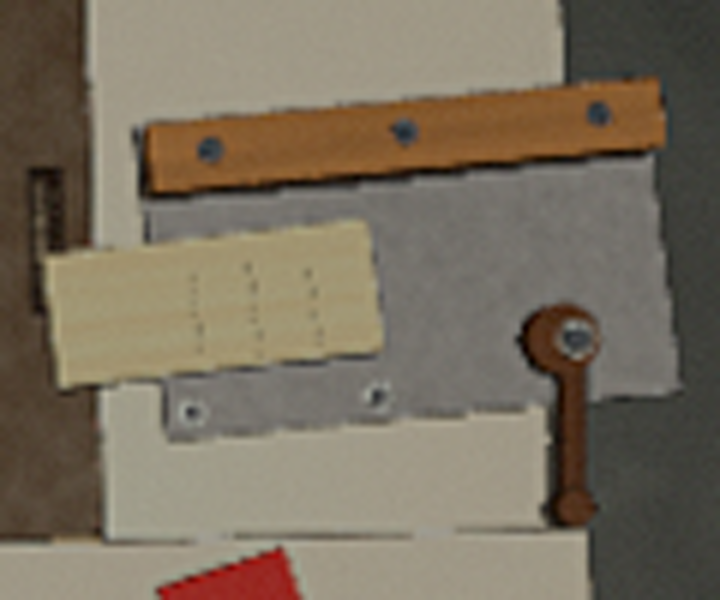

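View pics/cside.png

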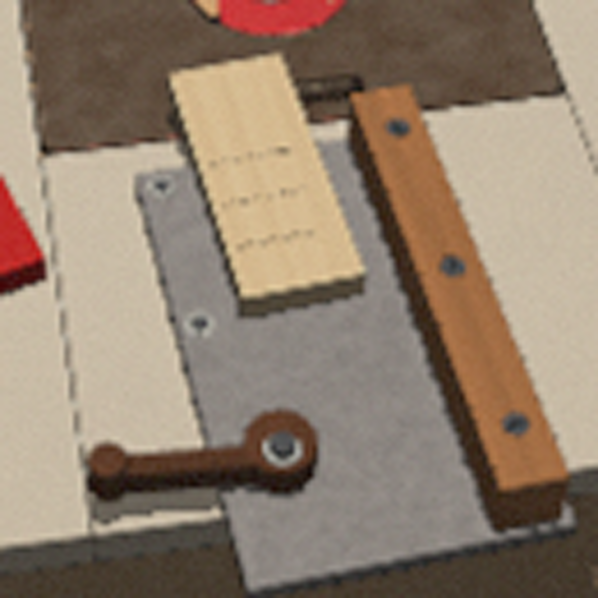

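The crop confirms it: the board has three pencil lines, with corners in the crop at about (45,258), (370,220), (383,350) and (62,388). The fence's near top edge runs (150,193) to (665,147), the base's near outer corner is at (680,390), the pivot at (577,338) and the post at (575,505).

```bash
python3 - <<'E'
from h import *
c=load("top0.npz");s=load("side0.npz")
t=lambda L,z:ray(c,(np.array(L)+.5)/6-.5+[295,165],z)
q=lambda L,z:ray(s,(np.array(L)+.5)/4.6-.5+[240,225],z)
print("heights two-view (closest approach)")
def tri(a,b):
    o1=c["world_from_camera"][:3,3];o2=s["world_from_camera"][:3,3]
    d1=t([a],0)[0]-o1;d2=q([b],0)[0]-o2
    k=np.linalg.lstsq(np.c_[d1,-d2],o2-o1,rcond=None)[0]
    p,p2=o1+k[0]*d1,o2+k[1]*d2;return (p+p2)/2,np.linalg.norm(p-p2)
for n,a,b in [("bLfar",(45,258),(282,55)),("bRfar",(370,220),(365,275)),("bRnear",(383,350),(242,298)),("bLnear",(62,388),(172,75)),
 ("fenceR",(665,147),(492,490)),("fenceL",(150,193),(352,97)),("baseNR",(680,390),(248,590)),("baseNL",(168,440),(138,178)),("pivot",(577,338),(283,447)),("post",(575,500),(110,460))]:
    p,e=tri(a,b);print(n,p.round(4),round(e,4))
def P(n):return None
fl,fr=tri((150,193),(352,97))[0],tri((665,147),(492,490))[0]
e=(fl-fr)[:2];e/=np.linalg.norm(e);print("fence yaw of jig y:",np.degrees(np.arctan2(-e[0],e[1])),np.linalg.norm(fl-fr))
# top only
B=t([(45,258),(370,220),(383,350),(62,388)],.030);print("board top",B.round(4).tolist(),B.mean(0).round(4))
F=t([(150,193),(665,147)],.048);print("fence",F.round(4).tolist());d=F[0]-F[1];print(np.degrees(np.arctan2(-d[0],d[1])))
N=t([(168,440),(680,390)],.012);print("base",N.round(4).tolist());d=N[0]-N[1];print(np.degrees(np.arctan2(-d[0],d[1])))
E
```

```text
heights two-view (closest approach)
bLfar [ 0.569  -0.1151  0.0309] 0.0014
bRfar [ 0.5828 -0.2742  0.0323] 0.0006
bRnear [ 0.5193 -0.278   0.0312] 0.0003
bLnear [ 0.5059 -0.1213  0.0315] 0.0022
fenceR [ 0.6115 -0.4157  0.0489] 0.0035
fenceL [ 0.5975 -0.1656  0.0456] 0.001
baseNR [ 0.4969 -0.4278  0.0136] 0.0011
baseNL [ 0.4799 -0.1742  0.0106] 0.0011
pivot [ 0.5224 -0.3714  0.0377] 0.0001
post [ 0.443  -0.3662  0.038 ] 0.0025
fence yaw of jig y: 3.2021183296380404 0.25052035103556
board top [[0.5685, -0.1151, 0.03], [0.5834, -0.2747, 0.03], [0.5195, -0.2783, 0.03], [0.5049, -0.1213, 0.03]] [ 0.5441 -0.1973  0.03  ]
fence [[0.5967, -0.1653, 0.048], [0.6134, -0.4163, 0.048]]
3.815201399561068
base [[0.4793, -0.174, 0.012], [0.4975, -0.4284, 0.012]]
4.106647514429262
```

```bash
python3 -m crank '[[[0,0,8.5],[0,0,0],1],[[0,0,8.5],[0,0,0],1],[[0,0,8.5],[0,0,0],1],[[0,0,8.5],[0,0,0],1],[[0,0,8.5],[0,0,0],1],[[0,0,8.5],[0,0,0],1],[[0,0,8.2],[0,0,0],1],[[0,0,0],[4,-2,0],1]]' 20
python3 -m crank '[[[0,0,0],[5,-1,0],1],[[0,0,0],[5,-1,0],1],[[0,0,0],[5,-1,0],1],[[0,0,0],[5,-1,0],1],[[0,0,0],[5,-1,0],1],[[0,0,0],[5,-1,0],1],[[0,0,0],[5,-1,0],1],[[0,0,0],[5,-0.5,0],1]]'
```

```text
time_s: 0.9
tcp_pos: [0.3261, 0.5659, 0.2499]
eef_rot: [180.0, -0.1, -86.2]
contact_force: [1.9, 0.2, -0.8]
gripper_width: 0.029
gripper_force: 0.0
time_s: 1.7
tcp_pos: [0.4282, 0.1747, 0.2515]
eef_rot: [-180.0, 0.0, -86.0]
contact_force: [1.2, 0.0, -0.3]
gripper_width: 0.0005
gripper_force: 0.0
```

```bash
python3 -m crank '[[[0,0,0],[5,-0.3,0],1],[[0,0,0],[5,-0.3,0],1],[[0,0,0],[5,-0.3,0],1],[[0,0,0],[5,-0.3,0],1],[[0,0,0],[5,-0.3,0],1],[[0,0,0],[5,-0.3,0],1],[[0,0,0],[5,-0.2,0],1],[[0,0,0],[2.9,-0.2,0],1]]'
python3 -m crank '[[[0,0,0],[0,0,4],1],[[0,0,0],[0,0,5],1],[[0,0,0],[0,0,5],1],[[0,0,0],[0,0,3],1],[[0,0,0],[0,0,1],1],[[0,0,0],[0,0,0],1]]'
```

```text
time_s: 2.5
tcp_pos: [0.4756, -0.2024, 0.2512]
eef_rot: [180.0, -0.0, -86.2]
contact_force: [1.3, 1.4, -0.4]
gripper_width: 0.0005
gripper_force: 0.0
time_s: 3.1
tcp_pos: [0.4754, -0.1994, 0.0706]
eef_rot: [179.8, 0.0, -86.1]
contact_force: [0.7, 0.8, 0.4]
gripper_width: 0.0002
gripper_force: 0.0
```

```bash
python3 -m crank '[[[0,0,0],[0,0,1.9],1],[[0,0,0],[0,0,1],1],[[0,0,0],[0,-0.6,0],1],[[0,0,0],[0,-0.5,0],1],[[0,0,0],[0,-0.4,0],1],[[0,0,0],[0,-0.4,0],1],[[0,0,0],[0,-0.4,0],1],[[0,0,0],[0,-0.4,0],1]]'
python3 -m crank '[[[0,0,0],[0,-0.3,0],1],[[0,0,0],[0,-0.3,0],1],[[0,0,0],[0,-0.2,0],1]]'
python3 - <<'E'
from plant import r
from h import *
for n in("top","side"):
    c=r.capture(n);np.savez(n+"1.npz",**c)
a=load("top1.npz")["color"][165:265,285:415];b=load("side1.npz")["color"][225:355,230:370]
A=cv2.resize(a,(650,500),interpolation=2)
cv2.imwrite("pics/c1.png",A[:,:,::-1])
E
```

```text
time_s: 3.9
tcp_pos: [0.503, -0.1975, 0.0427]
eef_rot: [180.0, 0.0, -86.1]
contact_force: [-1.0, -0.1, 1.3]
gripper_width: 0.0003
gripper_force: 0.7
time_s: 4.2
tcp_pos: [0.5111, -0.197, 0.0425]
eef_rot: [180.0, -0.0, -86.1]
contact_force: [-1.2, -1.0, 0.8]
gripper_width: 0.0003
gripper_force: 0.8
```

View pics/c1.png

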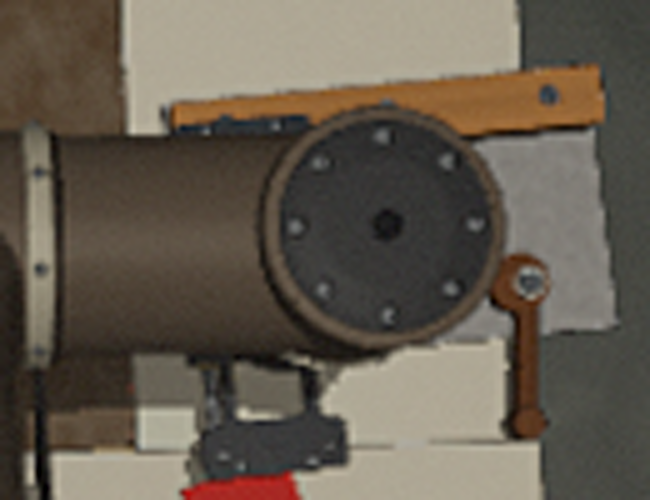

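The arm hides the board in the top view. I'll keep pushing gently until the force shows contact with the fence.

```bash
python3 -m crank '[[[0,0,0],[0,-0.2,0],1],[[0,0,0],[0,-0.2,0],1],[[0,0,0],[0,0,0],1]]'
python3 -m crank '[[[0,0,0],[0,-0.2,0],1],[[0,0,0],[0,0,0],1]]' 
python3 - <<'E'
from plant import r
from h import *
c=r.capture("side");np.savez("side1.npz",**c)
crop(c,230,215,370,355,4.2,"pics/c2.png")
E
```

```text
time_s: 4.6
tcp_pos: [0.5154, -0.1967, 0.0426]
eef_rot: [-180.0, -0.0, -86.1]
contact_force: [0.9, 0.9, 0.7]
gripper_width: 0.0004
gripper_force: 0.0
time_s: 4.8
tcp_pos: [0.5159, -0.1966, 0.0424]
eef_rot: [179.9, 0.0, -86.1]
contact_force: [-4.9, -0.0, 2.7]
gripper_width: 0.0002
gripper_force: 2.2
```

View pics/c2.png

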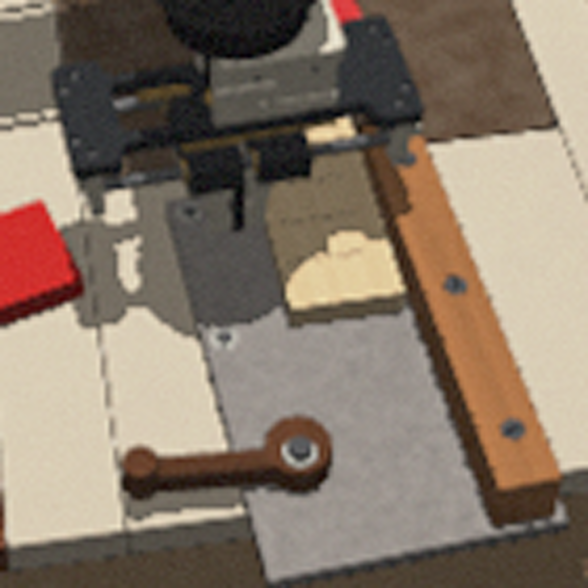

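The board is flush at the fence: its leading end spans (290,308) to (406,293) in the crop, and the force rose to 5 N. There is also a dark object near the board's left end at about px (303,200), so I'll check its height before going in there.

```bash
python3 -m crank '[[[0,0,0],[0,1,0],1],[[0,0,0],[0,0.7,0],1],[[0,0,0],[0,0,-4],1],[[0,0,0],[0,0,-4],1],[[0,0,0],[0,0,-2],1]]'
python3 - <<'E'
from h import *
c=load("top0.npz");P=pts(c)
for v in (186,191,193,196,200,204,208,212):
    print(v,[(u,*P[v,u].round(3).tolist()) for u in (294,299,301,303,305,308)])
s=load("side1.npz")
q=lambda L,z:ray(s,(np.array(L)+.5)/4.2-.5+[230,215],z)
p=q([(290,308),(406,293)],.030)-[.6143,-.4195,0]
a=np.radians(3.9);print((p[:,:2]@np.array([[np.cos(a),-np.sin(a)],[np.sin(a),np.cos(a)]])).round(4))
E
```

```text
time_s: 5.35
tcp_pos: [0.5013, -0.198, 0.1461]
eef_rot: [-179.7, -0.1, -86.0]
contact_force: [0.9, -0.6, 0.1]
gripper_width: 0.0005
gripper_force: 0.0
186 [(294, 0.638, -0.095, 0.0), (299, 0.638, -0.11, -0.003), (301, 0.637, -0.116, 0.0), (303, 0.636, -0.122, 0.004), (305, 0.637, -0.128, -0.0), (308, 0.636, -0.137, 0.002)]
191 [(294, 0.622, -0.095, 0.001), (299, 0.622, -0.11, 0.001), (301, 0.622, -0.116, -0.002), (303, 0.622, -0.122, -0.003), (305, 0.418, -0.015, 1.325), (308, 0.621, -0.137, 0.001)]
193 [(294, 0.616, -0.094, 0.001), (299, 0.616, -0.109, 0.003), (301, 0.616, -0.115, 0.003), (303, 0.616, -0.122, -0.002), (305, 0.616, -0.128, -0.001), (308, 0.616, -0.137, -0.002)]
196 [(294, 0.607, -0.094, 0.003), (299, 0.607, -0.109, -0.001), (301, 0.606, -0.115, 0.005), (303, 0.606, -0.121, 0.004), (305, 0.606, -0.127, 0.002), (308, 0.607, -0.136, -0.002)]
200 [(294, 0.596, -0.094, -0.002), (299, 0.595, -0.109, 0.002), (301, 0.595, -0.115, 0.002), (303, 0.595, -0.121, 0.0), (305, 0.595, -0.127, -0.0), (308, 0.595, -0.136, -0.004)]
204 [(294, 0.583, -0.093, 0.001), (299, 0.583, -0.108, 0.0), (301, 0.582, -0.114, 0.003), (303, 0.583, -0.121, -0.002), (305, 0.582, -0.126, 0.0), (308, 0.582, -0.135, 0.001)]
208 [(294, 0.571, -0.093, 0.002), (299, 0.571, -0.108, -0.001), (301, 0.57, -0.114, 0.003), (303, 0.568, -0.118, 0.026), (305, 0.567, -0.123, 0.033), (308, 0.567, -0.132, 0.033)]
212 [(294, 0.559, -0.093, 0.005), (299, 0.558, -0.107, 0.004), (301, 0.558, -0.113, 0.004), (303, 0.555, -0.117, 0.034), (305, 0.556, -0.123, 0.028), (308, 0.555, -0.132, 0.032)]
[[-0.0697  0.1492]
 [-0.0046  0.1451]]
```

```bash
python3 -m crank '[[[0,0,0],[-3,-1.7,0],1],[[0,0,0],[-4,-2.5,0],1],[[0,0,0],[-4.1,-2.2,0],1],[[0,0,0],[0,0,3],1],[[0,0,0],[0,0,4],1],[[0,0,0],[0,0,3],1],[[0,0,0],[0,0,0.4],1],[[0,0,0],[0,0,0],1]]'
```

```text
time_s: 6.15
tcp_pos: [0.556, -0.0827, 0.0384]
eef_rot: [179.9, -0.0, -86.0]
contact_force: [0.7, 0.1, 0.4]
gripper_width: 0.0007
gripper_force: 0.0
```

```bash
python3 -m crank '[[[0,0,0],[1,0,-0.4],1],[[0,0,0],[0.8,0,0],1],[[0,0,0],[0.8,0,0],1],[[0,0,0],[1,-0.02,0],1],[[0,0,0],[1,-0.02,0],1],[[0,0,0],[1,-0.02,0],1],[[0,0,0],[1,-0.02,0],1],[[0,0,0],[1,-0.02,0],1]]'
python3 -m crank '[[[0,0,0],[1,-0.02,0],1],[[0,0,0],[1,-0.02,0],1],[[0,0,0],[1,-0.02,0],1],[[0,0,0],[1,-0.02,0],1],[[0,0,0],[1,-0.02,0],1],[[0,0,0],[1,-0.02,0],1],[[0,0,0],[1,-0.02,0],1],[[0,0,0],[0.5,0,0],1]]'
python3 - <<'E'
from plant import r
from h import *
c=r.capture("side");np.savez("side2.npz",**c)
crop(c,230,215,370,355,4.2,"pics/c3.png")
E
```

```text
time_s: 6.95
tcp_pos: [0.5624, -0.1592, 0.0424]
eef_rot: [180.0, 0.0, -86.1]
contact_force: [-0.8, 1.9, 0.2]
gripper_width: 0.0008
gripper_force: 1.1
time_s: 7.75
tcp_pos: [0.5691, -0.2342, 0.0425]
eef_rot: [-180.0, -0.0, -86.1]
contact_force: [-0.3, 1.6, -0.7]
gripper_width: 0.0003
gripper_force: 0.5
```

View pics/c3.png

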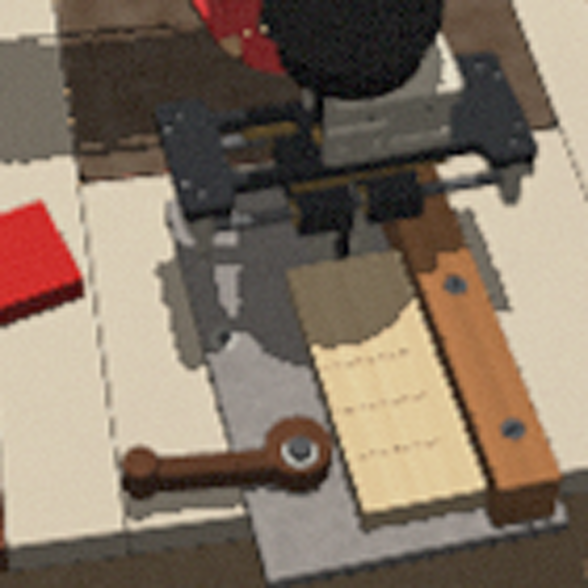

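The board is flush with the fence and past the cam. Pencil line 1 is at about (400,450) and the leading edge runs (360,520) to (487,490). The base's outer edge runs (270,578) to (560,520). Now for the remaining travel.

```bash
python3 - <<'E'
from h import *
s=load("side2.npz")
a=np.radians(3.9);R=np.array([[np.cos(a),-np.sin(a)],[np.sin(a),np.cos(a)]])
q=lambda L,z:(ray(s,(np.array(L)+.5)/4.2-.5+[230,215],z)[:,:2]-[.6143,-.4195])@R*1000
print("line",q([(358,458),(440,442)],.03).round(1).tolist())
print("lead",q([(360,520),(487,490)],.03).round(1).tolist())
print("edge",q([(270,578),(560,520)],.012).round(1).tolist())
t=np.array([.5691,-.2342])-[.6143,-.4195];print("tcp",(t@R).round(4)*1000)
E
```

```text
line [[-59.4, 48.1], [-15.5, 48.1]]
lead [[-68.2, 13.0], [-0.9, 15.5]]
edge [[-116.9, 1.9], [35.0, 1.3]]
tcp [-32.5 187.9]
```

```bash
python3 -m crank '[[[0,0,0],[0.8,-0.02,0],1],[[0,0,0],[1,-0.02,0],1],[[0,0,0],[1,-0.02,0],1],[[0,0,0],[1,-0.02,0],1],[[0,0,0],[0.7,0,0],1],[[0,0,0],[0.3,0,0],1],[[0,0,0],[0.2,0,0],1],[[0,0,0],[0,0,0],1]]'
python3 - <<'E'
from plant import r
from h import *
c=r.capture("side");np.savez("side3.npz",**c)
crop(c,270,270,370,360,6,"pics/c4.png")
E
```

```text
time_s: 8.6
tcp_pos: [0.5736, -0.2833, 0.0427]
eef_rot: [-180.0, -0.0, -86.1]
contact_force: [0.2, 0.4, 0.0]
gripper_width: 0.0005
gripper_force: 0.0
```

View pics/c4.png

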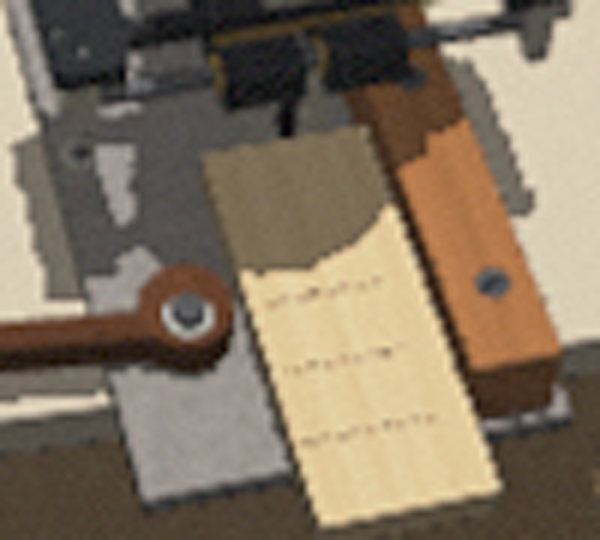

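The board hangs out past the jig: line 1 runs (303,441) to (437,418) and the leading edge (322,527) to (500,490). The base's outer edge runs (147,498) to (290,470), continuing to (565,417).

```bash
python3 - <<'E'
from h import *
s=load("side3.npz")
a=np.radians(3.9);R=np.array([[np.cos(a),-np.sin(a)],[np.sin(a),np.cos(a)]])
q=lambda L,z:(ray(s,(np.array(L)+.5)/6-.5+[270,270],z)[:,:2]-[.6143,-.4195])@R*1000
print("line",q([(303,441),(437,418)],.03).round(1).tolist())
print("line2",q([(283,371),(405,350)],.03).round(1).tolist())
print("line3",q([(265,304),(383,282)],.03).round(1).tolist())
print("lead",q([(322,525),(500,489)],.03).round(1).tolist())
print("trail",q([(203,155),(365,125)],.03).round(1).tolist())
print("edge",q([(147,498),(290,470),(565,417)],.012).round(1).tolist())
E
```

```text
line [[-61.5, 0.2], [-13.4, -1.4]]
line2 [[-60.6, 28.7], [-15.9, 27.4]]
line3 [[-59.3, 57.0], [-15.0, 56.7]]
lead [[-64.2, -32.2], [-1.1, -32.5]]
trail [[-64.4, 126.3], [-0.4, 126.3]]
edge [[-116.7, 1.0], [-65.2, 0.6], [36.1, -0.6]]
```

```bash
python3 -m crank '[[[0,0,0],[0.3,0,0],1],[[0,0,0],[0.3,0,0],1],[[0,0,0],[0.15,0,0],1],[[0,0,0],[0,0,0],1],[[0,0,0],[-1.5,0,0],1],[[0,0,0],[-1,0,0],1],[[0,0,0],[0,0,-4],1],[[0,0,0],[0,0,-4],1]]'
python3 - <<'E'
from plant import r
from h import *
c=r.capture("side");np.savez("side4.npz",**c)
# line/edge positions by image: trailing and leading board edges via colour mask
hsv=cv2.cvtColor(c["color"],cv2.COLOR_RGB2HSV);print(r.get_state()["tcp_pos"])
s=c;a=np.radians(3.9);x=np.array([np.cos(a),np.sin(a)]);y=np.array([-np.sin(a),np.cos(a)])
T=s["world_from_camera"];K=s["intrinsics"]
g=cv2.cvtColor(c["color"],cv2.COLOR_RGB2GRAY)
ys=np.arange(-60,140,2)
prof=[]
for Y in ys:
    xs=np.linspace(-55,-20,30)
    w=np.array([.6143,-.4195])+xs[:,None]/1e3*x+Y/1e3*y
    p=(np.c_[w,np.full(30,.03)]-T[:3,3])@T[:3,:3]
    uv=np.float32(p[:,:2]/p[:,2:]@np.diag([K[0,0],K[1,1]])+K[:2,2])
    prof.append(cv2.remap(g,uv[:,:1],uv[:,1:],1).mean())
for Y,v in zip(ys,prof):print(Y,int(v),end="; ")
E
```

```text
time_s: 9.45
tcp_pos: [0.571, -0.2641, 0.1222]
eef_rot: [179.8, 0.0, -86.0]
contact_force: [1.4, -1.3, 0.2]
gripper_width: 0.0009
gripper_force: 0.0
[ 0.5750336  -0.26552571  0.1307856 ]
-60 65; -58 65; -56 64; -54 64; -52 64; -50 63; -48 68; -46 75; -44 74; -42 84; -40 144; -38 195; -36 202; -34 201; -32 200; -30 201; -28 200; -26 201; -24 201; -22 201; -20 201; -18 200; -16 200; -14 201; -12 201; -10 194; -8 182; -6 188; -4 202; -2 202; 0 201; 2 201; 4 201; 6 201; 8 201; 10 202; 12 201; 14 202; 16 202; 18 198; 20 188; 22 186; 24 199; 26 202; 28 202; 30 202; 32 201; 34 202; 36 202; 38 201; 40 201; 42 202; 44 202; 46 200; 48 190; 50 180; 52 190; 54 201; 56 201; 58 201; 60 201; 62 201; 64 201; 66 201; 68 201; 70 201; 72 201; 74 202; 76 202; 78 202; 80 201; 82 189; 84 157; 86 130; 88 118; 90 112; 92 108; 94 108; 96 108; 98 108; 100 108; 102 108; 104 107; 106 107; 108 107; 110 108; 112 108; 114 108; 116 108; 118 102; 120 89; 122 77; 124 77; 126 78; 128 78; 130 78; 132 78; 134 78; 136 79; 138 78;
```

The line is now 8 mm outside the edge (lines at -8, 21 and 50, leading end at -40, trailing end at 119.5), and the board lies flush and free. Next is the lever: I'll go to its right-hand side.

```bash
python3 -m crank '[[[0,0,0],[3.1,3.6,0],1],[[0,0,0],[3.1,3.6,0],1],[[0,0,0],[3.1,3.6,0],1],[[0,0,0],[3,3.5,0],1],[[0,0,7],[0,0,2],1],[[0,0,0],[0,0,3],1],[[0,0,0],[0,0,2],1],[[0,0,0],[0,0,0],1]]'
```

```text
time_s: 10.3
tcp_pos: [0.436, -0.3966, 0.0499]
eef_rot: [179.7, 0.1, -93.1]
contact_force: [0.2, -0.1, -0.4]
gripper_width: 0.0002
gripper_force: 0.0
```

```bash
python3 - <<'E'
from plant import r
from h import *
s=r.get_state();print(s["tcp_pos"],s["eef_rot"])
c=r.capture("side");crop(c,200,240,370,367,4.6,"pics/c5.png")
E
```

```text
[ 0.43596647 -0.39655381  0.04990791] [ 1.79743774e+02  1.24273872e-01 -9.30793587e+01]
```

View pics/c5.png

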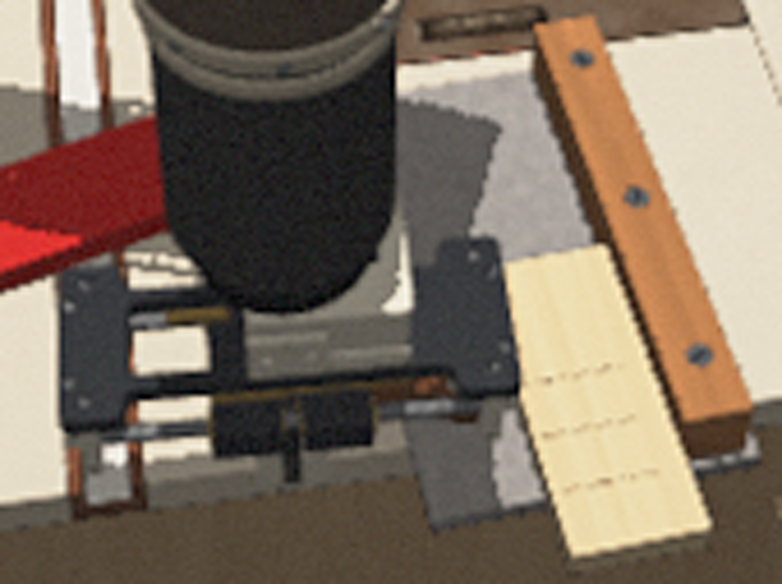

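```bash
python3 -m crank '[[[0,0,0],[0,-0.4,0.7],1],[[0,0,0],[-0.6,0,0],1],[[0,0,0],[-0.5,0,0],1],[[0,0,8],[-1.13,0.2,0],1],[[0,0,8],[-1.13,0.2,0],1],[[0,0,8],[-1.13,0.2,0],1],[[0,0,8],[-1.13,0.2,0],1],[[0,0,0],[0,0,0],1]]'
cat > st.py <<'E'
from plant import r
from h import *
s=r.get_state();d=np.array(s["tcp_pos"][:2])-[.522,-.3702];y=np.radians(s["eef_rot"][2])
print("pivot->tcp in tool axes x,y mm",(1e3*np.array([d@[np.cos(y),np.sin(y)],d@[np.sin(y),-np.cos(y)]])).round(1),"yaw rel jig",round(s["eef_rot"][2]-3.9,1))
E
python3 st.py
```

```text
time_s: 11.15
tcp_pos: [0.447, -0.3409, 0.0464]
eef_rot: [-179.9, 0.0, -125.1]
contact_force: [-0.1, 0.6, 0.3]
gripper_width: 0.0002
gripper_force: 0.0
pivot->tcp in tool axes x,y mm [19.2 78.2] yaw rel jig -129.0
```

```bash
python3 -m crank '[[[0,0,8],[-1.13,0.2,0],1],[[0,0,8],[-1.13,0.2,0],1],[[0,0,6],[-0.83,0.16,0],1],[[0,0,4],[-0.55,0.12,0],1],[[0,0,0],[0,0,0.2],1]]';python3 st.py
python3 - <<'E'
from plant import r
from h import *
c=r.capture("side");crop(c,200,220,370,367,4.0,"pics/c6.png")
E
```

```text
time_s: 11.65
tcp_pos: [0.4674, -0.3114, 0.0442]
eef_rot: [-180.0, 0.0, -150.8]
contact_force: [-0.3, -0.5, -0.5]
gripper_width: 0.0004
gripper_force: 0.0
pivot->tcp in tool axes x,y mm [19.  77.9] yaw rel jig -154.7
```

View pics/c6.png

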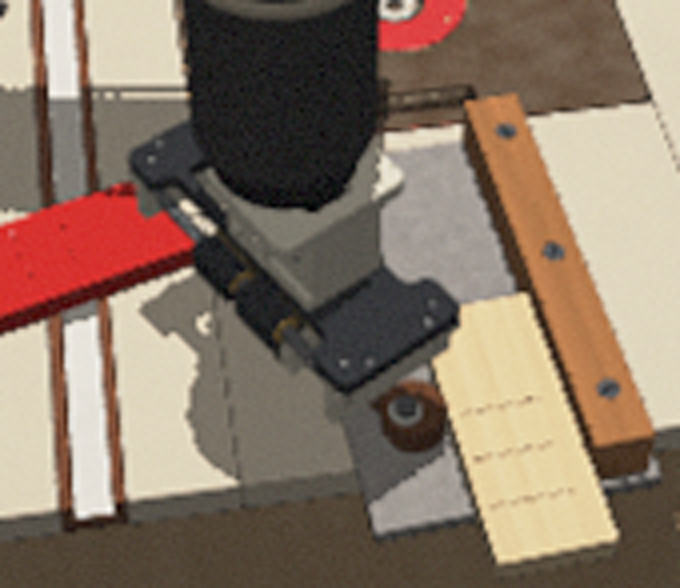

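The cam has turned with the lever, and the board is still in place. Continuing slowly.

```bash
python3 -m crank '[[[0,0,5],[-0.7,0.13,0],1],[[0,0,5],[-0.7,0.13,0],1],[[0,0,4],[-0.55,0.12,0],1],[[0,0,0],[0,0,0],1]]';python3 st.py
python3 -m crank '[[[0,0,4],[-0.55,0.12,0],1],[[0,0,4],[-0.55,0.12,0],1],[[0,0,0],[0,0,0],1]]';python3 st.py
```

```text
time_s: 12.1
tcp_pos: [0.4813, -0.3004, 0.0434]
eef_rot: [179.9, -0.2, -164.9]
contact_force: [-5.4, -2.5, 2.9]
gripper_width: 0.0002
gripper_force: 2.6
pivot->tcp in tool axes x,y mm [21.2 78. ] yaw rel jig -168.8
time_s: 12.4
tcp_pos: [0.4904, -0.2956, 0.0432]
eef_rot: [179.9, -0.3, -173.0]
contact_force: [-7.3, -1.8, 6.0]
gripper_width: 0.0003
gripper_force: 3.6
pivot->tcp in tool axes x,y mm [22.2 77.9] yaw rel jig -176.9
```

```bash
python3 -m crank '[[[0,0,3],[-0.45,0.09,0],1],[[0,0,0],[-0.3,0,0],1],[[0,0,0],[0,0,0],1]]';python3 st.py
python3 -m crank '[[[0,0,0],[-0.3,0,0],1],[[0,0,0],[-0.2,0,0],1],[[0,0,0],[0,0,0],1]]';python3 st.py
```

```text
time_s: 12.7
tcp_pos: [0.4958, -0.2938, 0.0429]
eef_rot: [179.9, -0.5, -175.9]
contact_force: [-11.7, -1.8, 9.2]
gripper_width: 0.0006
gripper_force: 6.1
pivot->tcp in tool axes x,y mm [20.6 78. ] yaw rel jig -179.8
time_s: 13.0
tcp_pos: [0.4963, -0.2936, 0.0425]
eef_rot: [179.8, -0.9, -175.9]
contact_force: [-24.0, -3.3, 19.0]
gripper_width: 0.0006
gripper_force: 12.2
pivot->tcp in tool axes x,y mm [20.2 78.2] yaw rel jig -179.8
```

At the stop: 24 N with no further travel. I'll back off and check.

```bash
python3 -m crank '[[[0,0,0],[1,0,0],1],[[0,0,0],[1.5,0,0],1],[[0,0,0],[0,0,-4],1],[[0,0,0],[0,0,-5],1],[[0,0,0],[0,5,-3],1],[[0,0,0],[0,5,0],1],[[0,0,0],[0,5,0],1],[[0,0,0],[0,0,0],1]]'
python3 - <<'E'
from plant import r
from h import *
c=r.capture("side");np.savez("side5.npz",**c);t=r.capture("top");np.savez("top5.npz",**t)
A=cv2.resize(c["color"][220:360,230:370],(560,560),interpolation=2)
cv2.imwrite("pics/c7.png",A[:,:,::-1])
s=c;a=np.radians(3.9);x=np.array([np.cos(a),np.sin(a)]);y=np.array([-np.sin(a),np.cos(a)])
T=s["world_from_camera"];K=s["intrinsics"];g=cv2.cvtColor(c["color"],cv2.COLOR_RGB2GRAY)
for z,x0,x1,yr in((.03,-55,-20,range(-50,130,2)),(.012,-112,-80,range(-12,12,2))):
  for Y in yr:
    xs=np.linspace(x0,x1,30);w=np.array([.6143,-.4195])+xs[:,None]/1e3*x+Y/1e3*y
    p=(np.c_[w,np.full(30,z)]-T[:3,3])@T[:3,:3]
    uv=np.float32(p[:,:2]/p[:,2:]@np.diag([K[0,0],K[1,1]])+K[:2,2])
    print(Y,int(cv2.remap(g,uv[:,:1],uv[:,1:],1).mean()),end="; ")
  print()
E
```

```text
time_s: 13.8
tcp_pos: [0.4705, -0.1483, 0.1601]
eef_rot: [179.9, 0.2, -175.6]
contact_force: [0.5, -1.2, 0.6]
gripper_width: 0.0005
gripper_force: 0.0
-50 63; -48 66; -46 75; -44 74; -42 87; -40 146; -38 196; -36 202; -34 200; -32 199; -30 200; -28 200; -26 200; -24 199; -22 200; -20 200; -18 200; -16 200; -14 200; -12 201; -10 193; -8 182; -6 188; -4 201; -2 201; 0 200; 2 200; 4 200; 6 201; 8 201; 10 201; 12 200; 14 200; 16 201; 18 197; 20 186; 22 183; 24 197; 26 201; 28 201; 30 200; 32 200; 34 201; 36 201; 38 200; 40 201; 42 201; 44 201; 46 199; 48 189; 50 180; 52 189; 54 201; 56 201; 58 201; 60 201; 62 201; 64 201; 66 201; 68 200; 70 201; 72 201; 74 201; 76 201; 78 201; 80 201; 82 201; 84 201; 86 201; 88 201; 90 201; 92 201; 94 201; 96 201; 98 201; 100 201; 102 202; 104 202; 106 201; 108 202; 110 202; 112 202; 114 202; 116 202; 118 191; 120 165; 122 144; 124 144; 126 146; 128 146; 
-12 65; -10 65; -8 66; -6 62; -4 54; -2 59; 0 94; 2 134; 4 148; 6 147; 8 146; 10 147;
```

View pics/c7.png

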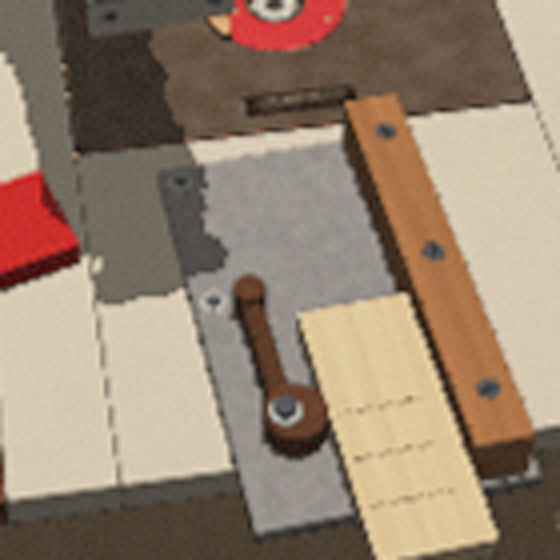

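The board has not moved under the cam: the line is still about 8–9 mm outside, and the lever lies along the fence. One last check of the lever angle before handing in.

```bash
python3 - <<'E'
from h import *
s=load("side5.npz");f=lambda L,z:ray(s,(np.array([L])+.5)/4-.5+[230,220],z)[0,:2]
d=f((249,287),.0385)-f((285,407),.036);print(d,"deg from jig y:",np.degrees(np.arctan2(-d[0],d[1]))-3.9)
from plant import r
print(r.close_job())
E
```

```text
[-0.00590404  0.08010616] deg from jig y: 0.31522939103394654
the job is handed in; nothing more can be done
None
```

The board is flush against the fence, with the first pencil line about 8–9 mm beyond the jig's outer edge; the cam lever is hard against its stop, the board did not move as it jammed, and the job is handed in.

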